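# Seal the leftovers box: blue clip, grey clip, vent plug

## Task

Seal the leftovers box so it can go in the fridge: press the blue clip down flat onto the lid, then press the dark grey clip at the other end down flat, and last push the red vent plug in the middle of the lid all the way in, so the air can escape until both clips are shut. The box is only pressed, never picked up or pushed along: it stays standing where it is, and the spoon, green bowl, butter dish and toggle switch are left alone. Finish with the hand clear.

Things in the scene. Friction and masses are not known exactly. Their poses are not given: they have to be found in the camera images.
- box: White plastic food box with a pale blue-white lid already lying on it, 160 (its x) x 110 (its y) x 70 mm high to the top of the lid, about 0.7 kg, standing loose on the cart. Origin: centre of its underside; z up. It may stand at any yaw. The blue clip is at its +x end, the dark grey clip at its -x end, the red vent plug in the centre of the lid.
- blue_clip (a joint): Angle (rad) of the blue clip: a flat plastic flap 34 mm long, 54 mm wide, 4 mm thick, hinged along the box's y at box (+83, 0, 72) mm and reaching inward over the lid. 0 = shut, flat on the lid, its top 74 mm above the cart; positive = free end raised (starts raised 0.35 to 0.6, stop at 1.2). A stiff hinge: stays where it is left; pressing down some 20 mm in from the hinge takes about 2 to 3 N.
- blue_clip_tip (a point): Middle of the top edge of the blue clip's free end, 34 mm from its hinge; at box (+49, 0, 74) mm when shut.
- grey_clip (a joint): Angle (rad) of the dark grey clip, the mirror image of the blue one: hinged at box (-83, 0, 72) mm, reaching inward. 0 = shut flat on the lid, positive = free end raised; same size, start range and stiffness.
- grey_clip_tip (a point): Middle of the top edge of the dark grey clip's free end, 34 mm from its hinge; at box (-49, 0, 74) mm when shut.
- vent (a joint): How far (m) the red vent plug is pushed in: 0 = out, its top 8 mm above the lid; 0.005 = fully in, its top still 3 mm above the lid. Moves straight down, resists with about 3 N, has no spring and stays in.
- vent_top (a point): Centre of the top of the red vent plug, a disc 26 mm across, at box (0, 0, 78) mm when out.
- butter_dish: White ceramic butter dish with cover and blue knob, 165 x 98 x 77 mm high, loose. Origin: centre of its underside. Leave alone.
- bowl: Green glass bowl, 150 mm across the rim, 62 mm high, loose. Origin: centre of its underside. Leave alone.
- spoon: Stainless spoon, 180 mm long, lying loose along its x axis. Leave alone.
- toggle (a joint): Angle (rad) of the toggle switch (black lever 40 mm long on a grey block) standing on the cart's left side rail, which runs along the cart's left edge some 0.56 m left of the robot, 50 mm high: 0 leans to -x, 0.9 leans to +x, stays where left. Leave alone.
Not all that is in view belongs to the job. What is shaped like the box but brown or orange is not meant.

How it is judged:
On the way, in this order (a step that is already met when the one before it is completed fails the run):
1. the blue clip is pressed flat while the grey clip is still raised (value of joint blue_clip below 0.1 rad and value of joint grey_clip above 0.2 rad), for 0.2 s.
2. the grey clip is pressed flat, the blue one still flat (value of joint each of blue_clip, grey_clip below 0.1 rad), for 0.2 s.
3. the vent plug is pushed in (value of joint vent above 0.0035 m), for 0.2 s.
At the end, for the whole second after the job is handed in: Both clips lie within 0.1 rad of flat, the vent plug is in by more than 3.5 of its 5 mm, and the box stands at rest and upright within 30 mm of where it began (all of step 2 and value of joint vent above 0.0035 m and distance of box from where it was at the start of the episode below 0.03 m and angle between box's own z axis and vertical below 0.05 rad and linear speed of box below 0.02 m/s); the robot touches nothing.
It fails at once if the grey clip is shut before the blue one (value of joint grey_clip below 0.1 rad and value of joint blue_clip above 0.15 rad).
It fails at once if the vent plug is pushed in before both clips are shut (value of joint vent above 0.0025 m and value of joint any of blue_clip, grey_clip above 0.15 rad).
It fails at once if the box is lifted more than 10 mm or tipped (height (world z) of box above 0.01 m or angle between box's own z axis and vertical above 0.2 rad).
It fails at once if the box is pushed away from its place (over 30 mm) (distance of box from where it was at the start of the episode above 0.03 m).
It fails at once if a bystander is disturbed: butter dish, bowl or spoon moved over 15 mm, or the toggle switch thrown (distance of any of butter_dish, bowl, spoon from where it was at the start of the episode above 0.015 m or value of joint toggle above 0.4 rad).
It also fails if it takes over 45 s, if anything falls off the work surface, if the arm or the gripper's body presses on something with over 40 N, if the wrist force passes 120 N, or if a joint passes its speed limit or range.

## Robot

A 7-joint arm with a two-finger parallel gripper is mounted at the origin on the work surface. World frame = base frame: x ahead of the robot, y to its left, z up, the work surface at z = 0. Lengths are in m, angles in rad, forces in N, time in s.
With the tool pointing down it reaches from about 0.4 to 0.85 m from the base axis. Payload 4.5 kg.
Tool frame: the origin (TCP) lies on the centre line of the jaws, within the pads' length; the fingertips stand r.tip_extent ahead of it and the grasp point (between the pads) is the TCP (r.tip_extent is the distance from the TCP to the fingertips, in m); z points along the fingers, y is the line along which they close (so a half turn about z gives the same grasp; the last joint's range is limited). The gripper opens to 88 mm and grips with 3 to 60 N. Pads are 18 mm wide; open, the fingers measure 123 mm over their backs; the gripper's body (75 mm by 187 mm) begins 45 mm behind the grasp point.
Start: joints at [-1.216, 0.689, -0.195, 1.565, 0.157, 0.902, -0.215], TCP at [0.197, 0.593, 0.258] pointing down, gripper open.
Joint ranges: [-3.01, 3.01], [-0.46, 2.08], [-1.47, 1.51], [0.13, 2.56], [-1, 4.14], [0.04, 2.09], [-2.66, 2.66]. Speed limits (rad/s): [2.57, 2.57, 3.14, 3.14, 3.14, 3.14, 3.14].

## Interface

Orientations are given as a unit quaternion [x, y, z, w].
In Python, from plant import sensors, vision, finish_job, r gives the robot as it stands. The module is installed in compiled form; this text tells all that it offers.
- The arm moves only by the tool step_arm, never from a script. Its argument "steps" is a list of rows, each a list of 2 entries, a list of its own where there are three numbers: the shift along the tool's x, y, z in cm, then the turn, a rotation vector about the tool's x, y, z in degrees. A call has 1 to 12 rows; each row shifts and turns the commanded pose from where the row before left it, along the tool's axes as they then stand; what a row does not reach is not made up. A row lasts 1/8 s, in which the tool goes at most 62.5 mm and 10.7 degrees, less where a joint would pass 70% of its speed; a pose out of reach is approached as far as the arm can. A call with a gripper value outside its range is refused whole. "claw" is the opening, from -1 (shut) to 1 (fully open), set as the call begins (left out, the last holds). The fingers move at their own pace and stop on an object; "grip_force" is the grip in N (left out, the last holds). Time passes only in rows, so rows that do not move let the fingers close. It gives the time, the measured TCP pose, the force, the opening and the grip force at its end, in the units of the state.
- sensors.get_state(): the state, without advancing time (a new reading comes with each control period).
- vision.snapshot(name): name is "scene" or "top" or "wrist"; returns a dict with "img" (384x512x3 uint8, red, green, blue), "fx", "fy", "cx", "cy" (pixels), "position" and "rotation" of the camera in the world. Camera axes: x right, y down, z forward; pixel columns grow to the right and rows downward; lengths in m; the calibration is good to about 2 mm. The wrist camera is an equidistant fisheye: a pixel r from the principal point sees the ray r / f radians off the axis. A picture is of the moment at which its call begins. There is no depth.
- finish_job(): hands the job in; it is judged then, once.
The state is a dict: "clock": time; "q": joint angles; "qd": joint speeds; "joint_torque": joint torques, N m; "tool_pos": TCP position; "eef_rot": TCP orientation; "contact_force": force on the tool from outside, world axes, zero at the start; "moment": the same for the moment, N m; "opening": opening from 0.0 (shut) to 1.0 (fully open); "finger_force": force on a finger pad.
Only numpy, scipy, OpenCV 4.12 (cv2) and the standard library are available. Lean on these libraries where they do the work, as an engineer would, in place of code of your own. Each camera call takes 0.05 s, during which the arm holds its last target. There are 200 camera calls.

## Working session

There is one attempt and no reset: what is moved stays moved. The work goes in short steps, Python scripts to look and compute and a tool call to move; the robot and the scene stay as the last step left them, time stands still between calls to the robot, and variables do not carry over. Pictures are saved under pics/ and viewed, at most 10 in all, crops included, and the job is handed in when it is done.

Besides the shell and the picture viewer there is one more tool, called as name(argument=value, ...) on one line, values as JSON. step_arm: Moves the arm, as the interface text tells. Its arguments: {"type":"object","properties":{"steps":{"type":"array"},"claw":{"type":"number"},"grip_force":{"type":"number"}},"required":["steps"]}

```bash
mkdir -p pics; python3 - <<'E'
from plant import sensors, vision, r
import cv2,pickle
s=sensors.get_state();print(s, r.tip_extent)
d={}
for n in("scene","top"):
    v=vision.snapshot(n);d[n]=v;cv2.imwrite(f"pics/{n}0.png",v["img"][:,:,::-1]);print(n,{k:v[k] for k in v if k!="img"})
pickle.dump(d,open("cal.pkl","wb"))
E
```

```text
{'clock': 0.0, 'q': array([-1.21622774,  0.69000788, -0.19454299,  1.56632396,  0.15730184,
        0.90248771, -0.21512566]), 'qd': array([ 0.0006388 ,  0.00065649, -0.00053232,  0.00014192, -0.00035212,
        0.00015798,  0.00085609]), 'joint_torque': array([ 2.13144363e-04, -5.27556789e+01, -1.26651384e+00, -1.53434801e+01,
       -5.25755296e-02,  6.64749357e-03,  1.64125440e-04]), 'tool_pos': array([0.19690382, 0.5925527 , 0.25690117]), 'eef_rot': array([ 1.59658122e-01,  9.87171942e-01, -9.12090416e-04, -9.10973073e-05]), 'contact_force': array([ 0.84496649, -0.48786322,  0.61246989]), 'moment': array([-0.05985743, -0.02632745, -0.03073998]), 'finger_force': 0.0, 'opening': 0.9997274217437944} 0.019
scene {'fx': 439.45106310279994, 'fy': 439.45106310279994, 'cx': 250.5777585745192, 'cy': 198.97238065535123, 'position': array([ 1.07936271, -0.54139974,  0.96342724]), 'rotation': array([ 0.86824597,  0.32246232, -0.14011571, -0.35004938])}
top {'fx': 350.2833795044911, 'fy': 350.2833795044911, 'cx': 258.20916125440544, 'cy': 187.82305086988393, 'position': array([0.28790658, 0.0994172 , 1.05028305]), 'rotation': array([-0.69312051,  0.71394427, -0.06711959,  0.07322909])}
```

View pics/top0.png

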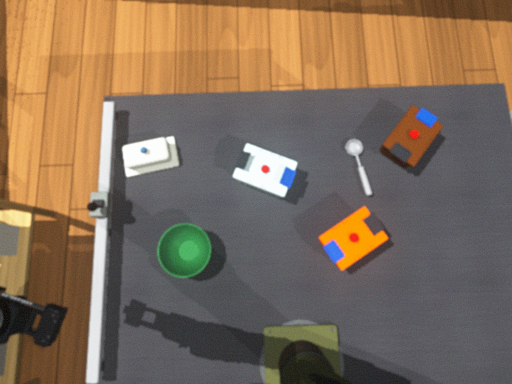

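View pics/scene0.png

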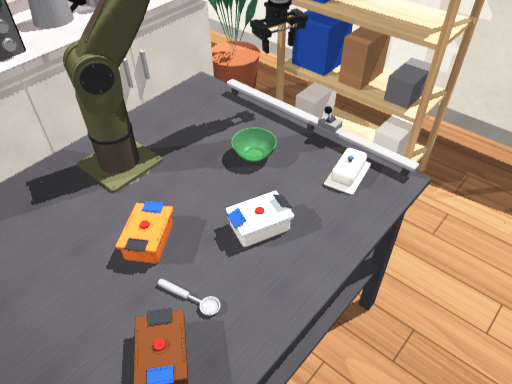

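The top view shows the white box with its vent at about (265,169), the blue clip at (288,177) and the grey clip at (243,160). The orange and brown boxes are decoys. I'll enlarge the box in both views.

```bash
python3 - <<'E'
import cv2,numpy as np
a=cv2.imread("pics/top0.png")[135:205,225:305];b=cv2.imread("pics/scene0.png")[185:250,220:300]
f=lambda i:cv2.resize(i,None,fx=5,fy=5,interpolation=cv2.INTER_CUBIC)
a=f(a);b=f(b);b=cv2.copyMakeBorder(b,0,a.shape[0]-b.shape[0],0,0,0)
cv2.imwrite("pics/crop0.png",np.hstack([a,b]))
E
```

```text
(no output)
```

View pics/crop0.png

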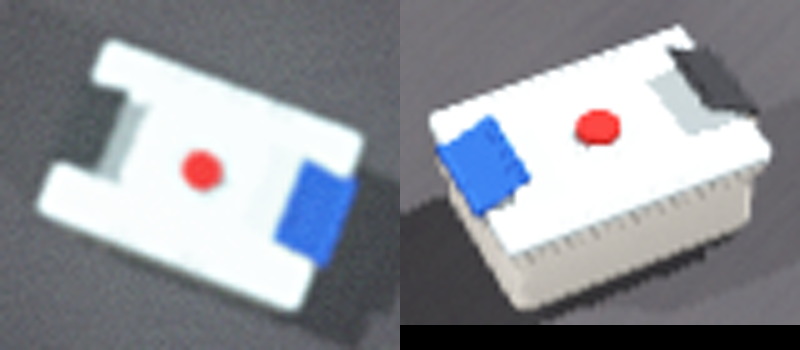

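The crop shows the vent at top pixel (265,168.8) and scene pixel (259.2,210.2). The lid corners in crop pixels are (108,40), (363,135), (298,310) and (40,208).

```bash
cat >h.py <<'E'
import numpy as np,pickle
from scipy.spatial.transform import Rotation as R
def ray(v,p):
    M=R.from_quat(v["rotation"]).as_matrix()
    return M@np.array([(p[0]-v["cx"])/v["fx"],(p[1]-v["cy"])/v["fy"],1])
def at(v,p,z):
    d=ray(v,p);return v["position"]+d*(z-v["position"][2])/d[2]
E
python3 - <<'E'
from h import *
d=pickle.load(open("cal.pkl","rb"));t,s=d["top"],d["scene"]
c=lambda x,y:(x/5+225-.4,y/5+135-.4)
sc=lambda x,y:((x-400)/5+220-.4,y/5+185-.4)
print("vent",at(t,c(202,171),.078),at(s,sc(598,128),.078))
P=np.array([at(t,c(*p),.07) for p in[(108,40),(363,135),(298,310),(40,208)]]);print(P,P.mean(0))
e=(P[1]-P[0]+P[2]-P[3])/2;w=(P[0]-P[3]+P[1]-P[2])/2
print("len",np.linalg.norm(e),np.linalg.norm(w),"yaw",np.degrees(np.arctan2(e[1],e[0])),np.degrees(np.arctan2(w[1],w[0])))
P=np.array([at(s,sc(*p),.07) for p in[(431,118),(512,252),(770,155),(683,28)]]);print(P,P.mean(0))
e=(P[0]-P[3]+P[1]-P[2])/2;print("scene yaw",np.degrees(np.arctan2(e[1],e[0])),np.linalg.norm(e))
from plant import sensors
S=sensors.get_state();print(R.from_quat(S["eef_rot"]).as_matrix().round(3))
E
```

```text
vent [0.53882481 0.08403596 0.078     ] [0.54546916 0.08170033 0.078     ]
[[ 0.6218132   0.13644353  0.07      ]
 [ 0.55944507 -0.00993352  0.07      ]
 [ 0.45784846  0.03207937  0.07      ]
 [ 0.52187509  0.17775788  0.07      ]] [0.54024546 0.08408681 0.07      ]
len 0.15911637825709138 0.10904089984745004 yaw -113.4018229633271 -22.463305093695375
[[ 0.46465204  0.03300238  0.07      ]
 [ 0.56371221 -0.00965969  0.07      ]
 [ 0.62545194  0.13271676  0.07      ]
 [ 0.52710507  0.17916324  0.07      ]] [0.54523031 0.08380567 0.07      ]
scene yaw -113.28809851781973 0.15706496650653062
[[-0.949  0.315 -0.   ]
 [ 0.315  0.949 -0.002]
 [-0.    -0.002 -1.   ]]
```

step_arm(steps=[[[-4,-3.65,0.3],[0,0,0]],[[-4,-3.65,0.3],[0,0,0]],[[-4,-3.65,0.3],[0,0,0]],[[-4,-3.65,0.3],[0,0,0]],[[-4,-3.65,0.3],[0,0,0]],[[-4,-3.65,0.3],[0,0,0]],[[-4,-3.65,0.3],[0,0,0]],[[-4,-3.65,0.3],[0,0,0]],[[-4,-3.65,0.3],[0,0,0]],[[-4,-3.65,0.3],[0,0,0]],[[-4,-3.65,0.3],[0,0,0]],[[-4,-3.65,0.3],[0,0,0]]], claw=-1)

```text
clock: 1.6
tool_pos: [0.5151, 0.0245, 0.2214]
eef_rot: [0.16, 0.987, 0.0, -0.0]
contact_force: [-0.1, -0.7, -0.0]
opening: 0.005
finger_force: 0.0
```

step_arm(steps=[[[0,0,0],[0,0,9.5]],[[0,0,0],[0,0,9.5]],[[0,0,0],[0,0,9.5]],[[0,0,0],[0,0,9.5]],[[0,0,0],[0,0,9.5]],[[0,0,0],[0,0,9.5]],[[0,0,0],[0,0,9.5]],[[0,0,0],[0,0,9.5]],[[0,0,0],[0,0,9.5]],[[0,0,0],[0,0,9]],[[0,0,0],[0,0,0]],[[0,0,0],[0,0,0]]])

```text
clock: 3.1
tool_pos: [0.5143, 0.0262, 0.2216]
eef_rot: [0.833, 0.554, -0.0, -0.0]
contact_force: [-0.3, 0.4, 0.4]
opening: 0.003
finger_force: 0.0
```

```bash
cat >>h.py <<'E'
c0=np.array([.5415,.083]);yaw=np.radians(-113.2)
ex=np.array([np.cos(yaw),np.sin(yaw)])
def need(S,bx,ztip):
    "cm shift in tool axes to put the fingertips at box x=bx, height ztip"
    M=R.from_quat(S["eef_rot"]).as_matrix();p=S["tool_pos"]
    g=np.r_[c0+bx*ex,ztip+.019];return (M.T@(g-p)*100).round(2)
E
python3 - <<'E'
from h import *
from plant import sensors,vision
import cv2
S=sensors.get_state();M=R.from_quat(S["eef_rot"]).as_matrix()
print(S["clock"],S["tool_pos"],S["opening"],S["contact_force"],S["q"].round(2));print(M.round(3),np.degrees(np.arctan2(M[1,0],M[0,0])))
print(need(S,.063,.12))
v=vision.snapshot("wrist");w=vision.snapshot("scene")
cv2.imwrite("pics/w1.png",np.hstack([cv2.resize(v["img"],(400,300)),cv2.resize(w["img"][100:292,140:396],(400,300))])[:,:,::-1])
E
```

```text
3.1 [0.51432971 0.02623785 0.22157438] 0.0032045397335439384 [-0.28798666  0.38095126  0.36928664] [-0.27  0.61  0.2   1.95 -0.2   0.61 -0.33]
[[ 0.386  0.922 -0.   ]
 [ 0.922 -0.386  0.   ]
 [-0.    -0.    -1.   ]] 67.28363373236618
[-0.01  0.26  8.26]
```

View pics/w1.png

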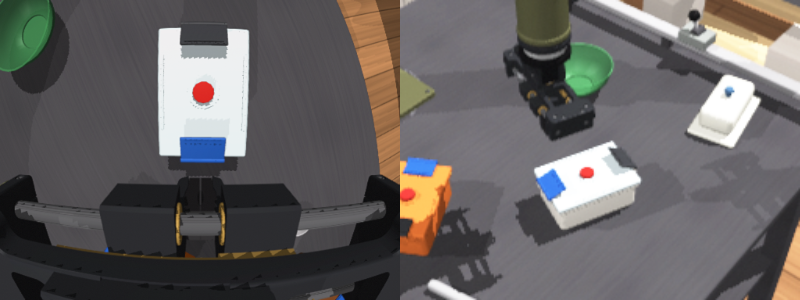

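The wrist view shows the closed fingers lined up with the blue clip, and the box lies straight along tool x. Next I lower onto the blue clip.

step_arm(steps=[[[0,0.2,3],[0,0,0]],[[0,0,3],[0,0,0]],[[0,0,2.2],[0,0,0]],[[0,0,1],[0,0,0]],[[0,0,1],[0,0,0]],[[0,0,0.5],[0,0,0]],[[0,0,0.5],[0,0,0]],[[0,0,0],[0,0,0]]])

```text
clock: 4.2
tool_pos: [0.5163, 0.0254, 0.1097]
eef_rot: [0.833, 0.553, 0.0, -0.0]
contact_force: [0.4, -0.5, 0.4]
opening: 0.006
finger_force: 0.0
```

step_arm(steps=[[[0,0,0.4],[0,0,0]],[[0,0,0.4],[0,0,0]],[[0,0,0.4],[0,0,0]],[[0,0,0.3],[0,0,0]],[[0,0,0],[0,0,0]],[[0,0,0],[0,0,0]]])

```text
clock: 4.95
tool_pos: [0.5159, 0.0251, 0.0945]
eef_rot: [0.833, 0.553, -0.0, -0.0]
contact_force: [-1.0, -0.4, 0.1]
opening: 0.002
finger_force: 0.0
```

step_arm(steps=[[[0,0,0.1],[0,0,0]],[[0,0,0.1],[0,0,0]],[[0,0,0],[0,0,0]],[[0,0,0],[0,0,0]]])

```text
clock: 5.45
tool_pos: [0.516, 0.0252, 0.0934]
eef_rot: [0.833, 0.553, -0.0, -0.0]
contact_force: [-2.5, -0.9, 9.2]
opening: 0.002
finger_force: 4.0
```

The blue clip is firmly down at 9 N, with the tips at 74.4 mm. I'll lift and go over to the grey clip.

step_arm(steps=[[[0,0,-2],[0,0,0]],[[0,0,-3],[0,0,0]],[[3.1,0,0],[0,0,0]],[[3.1,0,0],[0,0,0]],[[3.2,0,0],[0,0,0]],[[3.2,0,0],[0,0,0]],[[0,0,0],[0,0,0]],[[0,0,0],[0,0,0]]])

```text
clock: 6.45
tool_pos: [0.5647, 0.1402, 0.1425]
eef_rot: [0.834, 0.553, -0.001, 0.0]
contact_force: [0.4, -0.7, -0.2]
opening: 0.008
finger_force: 0.0
```

```bash
python3 - <<'E'
from h import *
from plant import sensors,vision
import cv2
S=sensors.get_state();print(S["tool_pos"],need(S,-.063,.0735))
v=vision.snapshot("wrist");w=vision.snapshot("scene")
cv2.imwrite("pics/w2.png",np.hstack([cv2.resize(v["img"],(400,300)),cv2.resize(w["img"][160:256,190:318],(400,300))])[:,:,::-1])
E
```

```text
[0.56468632 0.14022622 0.14251952] [0.13 0.13 5.  ]
```

View pics/w2.png

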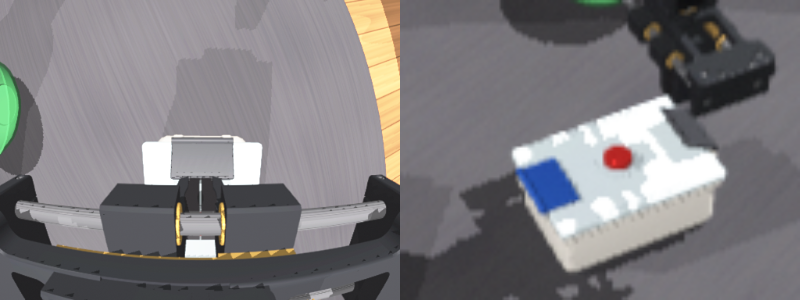

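The blue clip lies flat, the grey clip is still raised beneath the fingers, and the box hasn't moved. Now I press the grey clip.

step_arm(steps=[[[0.1,0.1,1],[0,0,0]],[[0,0,1],[0,0,0]],[[0,0,0.5],[0,0,0]],[[0,0,0.5],[0,0,0]],[[0,0,0.4],[0,0,0]],[[0,0,0.4],[0,0,0]],[[0,0,0.4],[0,0,0]],[[0,0,0.4],[0,0,0]],[[0,0,0.2],[0,0,0]],[[0,0,0.1],[0,0,0]],[[0,0,0.1],[0,0,0]],[[0,0,0],[0,0,0]]])

```text
clock: 8.05
tool_pos: [0.5667, 0.1419, 0.0934]
eef_rot: [0.833, 0.553, 0.0, -0.0]
contact_force: [-1.6, -1.7, 6.2]
opening: 0.007
finger_force: 3.3
```

step_arm(steps=[[[0,0,0],[0,0,0]],[[0,0,0],[0,0,0]],[[0,0,-2],[0,0,0]],[[0,0,-2],[0,0,0]],[[-3.1,0,0],[0,0,0]],[[-3.2,0,0],[0,0,0]],[[0,0,0],[0,0,0]],[[0,0,0],[0,0,0]]])

```text
clock: 9.05
tool_pos: [0.5426, 0.0853, 0.1327]
eef_rot: [0.833, 0.553, 0.001, -0.0]
contact_force: [-0.5, 0.2, -0.0]
opening: 0.001
finger_force: 0.0
```

```bash
python3 - <<'E'
from h import *
from plant import sensors,vision
import cv2
S=sensors.get_state();print(S["tool_pos"],need(S,0,.073))
v=vision.snapshot("wrist");w=vision.snapshot("scene")
cv2.imwrite("pics/w3.png",np.hstack([cv2.resize(v["img"],(400,300)),cv2.resize(w["img"][160:256,190:318],(400,300))])[:,:,::-1])
E
```

```text
[0.54263466 0.08529997 0.13270541] [-0.26 -0.02  4.07]
```

View pics/w3.png

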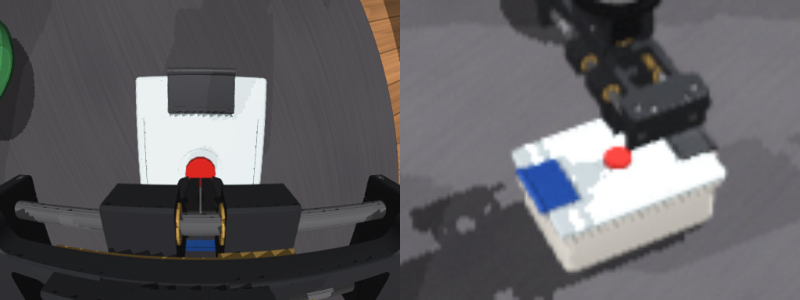

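Both clips lie flat and the vent is centred under the fingers. Now I press the vent.

step_arm(steps=[[[-0.1,0,1],[0,0,0]],[[0,0,1],[0,0,0]],[[0,0,1],[0,0,0]],[[0,0,0.4],[0,0,0]],[[0,0,0.2],[0,0,0]],[[0,0,0.2],[0,0,0]],[[0,0,0.1],[0,0,0]],[[0,0,0.1],[0,0,0]],[[0,0,0.1],[0,0,0]],[[0,0,0],[0,0,0]],[[0,0,0],[0,0,0]]])

```text
clock: 10.52
tool_pos: [0.5413, 0.083, 0.0924]
eef_rot: [0.833, 0.553, -0.0, -0.0]
contact_force: [-3.6, -0.9, 9.3]
opening: 0.008
finger_force: 4.9
```

step_arm(steps=[[[0,0,0.1],[0,0,0]],[[0,0,0],[0,0,0]],[[0,0,0],[0,0,0]]])

```text
clock: 10.9
tool_pos: [0.5413, 0.083, 0.0923]
eef_rot: [0.833, 0.553, 0.0, -0.0]
contact_force: [-5.2, 0.1, 18.2]
opening: 0.003
finger_force: 9.2
```

step_arm(steps=[[[0,0,-1],[0,0,0]],[[0,0,-3],[0,0,0]],[[0,0,-4],[0,0,0]],[[-4,0,-4],[0,0,0]],[[-5,0,-2],[0,0,0]],[[-5,0,0],[0,0,0]],[[-5,0,0],[0,0,0]],[[0,0,0],[0,0,0]],[[0,0,0],[0,0,0]]])

```text
clock: 12.02
tool_pos: [0.4688, -0.0917, 0.2309]
eef_rot: [0.833, 0.553, 0.001, 0.0]
contact_force: [0.1, 0.2, 0.6]
opening: 0.001
finger_force: 0.0
```

```bash
python3 - <<'E'
from h import *
from plant import sensors,vision
import cv2
w=vision.snapshot("scene");t=vision.snapshot("top")
cv2.imwrite("pics/w4.png",np.hstack([cv2.resize(t["img"][120:216,200:328],(400,300)),cv2.resize(w["img"][160:256,190:318],(400,300))])[:,:,::-1])
E
```

```text
(no output)
```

View pics/w4.png

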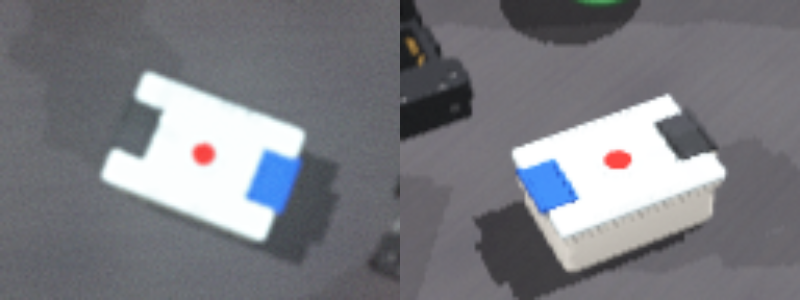

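Both clips are flat, the vent is in, the box is in place and the hand is clear.

```bash
python3 -c "
from plant import finish_job
print(finish_job())"
```

```text
the job is handed in; nothing more can be done
None
```

The job is handed in: the blue clip, then the grey clip, were pressed flat, then the vent plug was pushed fully in; in the last pictures the box is still in place and the hand is clear (no verdict was returned).

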